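# Make up two repair kits from the loose stock

## Robot

A 6-joint arm with a two-finger parallel gripper is mounted at the origin on the work surface; the furniture and walls round the work are solid. World frame = base frame: x ahead of the robot, y to its left, z up, the work surface at z = 0. Lengths are in m, angles in rad, forces in N, time in s.
With the tool pointing down it reaches from about 0.425 to 0.95 m from the base axis. Payload 3.5 kg.
Tool frame: the origin (TCP) lies midway between the tips of the shut fingers; the grasp point (between the pads) lies 19 mm behind it; z points along the fingers, y is the line along which they close (so a half turn about z gives the same grasp; the last joint's range is limited). The gripper opens to 85 mm and grips with 20 to 120 N. Pads are 22 mm wide; open, the fingers measure 114 mm over their backs; the gripper's body (76 mm by 85 mm) begins 54 mm behind the grasp point. The pads swing forward as they close: fully open they stand 13 mm farther back than shut.
Start: joints at [1.035, 0.286, 1.577, -0, 1.279, -0.15], TCP at [0.254, 0.625, 0.231] pointing down, gripper open.
Joint ranges: [-2.77, 2.77], [-0.9, 2.22], [0.21, 2.48], [-1.53, 4.67], [0.24, 2.81], [-2.84, 2.84]. Speed limits (rad/s): [2.79, 2.79, 3.14, 3.14, 3.14, 3.14].

## Interface

Orientations are given as a unit quaternion [x, y, z, w].
In Python, from plant import * gives the robot as it stands.
- The arm moves only by the tool move_arm, never from a script. Its argument "moves" is a list of rows, each a list of 3 entries, a list of its own where there are three numbers: the opening, from 0 (shut) to 1 (fully open), then the shift along the tool's x, y, z in m, then the turn, a rotation vector about the tool's x, y, z in rad. A call has exactly 10 rows; each row shifts and turns the commanded pose from where the row before left it, along the tool's axes as they then stand; what a row does not reach is not made up. A row lasts 1/12 s, in which the tool goes at most 41.7 mm and 7.16 degrees, less where a joint would pass 70% of its speed; a pose out of reach is approached as far as the arm can. A call is refused whole if a number of a shift passes 0.0417 or a number of a turn 0.125, either way. A call with a gripper value outside its range is refused whole. The fingers move at their own pace and stop on an object; "grip_force" is the grip in N (left out, the last holds). Time passes only in rows, so rows that do not move let the fingers close, or fill a call up. It gives the time, the measured TCP pose, the force, the opening and the grip force at its end, in the units of the state.
- get_state(): the state, without advancing time (a new reading comes with each control period).
- read_camera(name): name is "scene" or "top" or "wrist"; returns the picture (420x560x3 uint8, red, green, blue); there is no depth.
- camera_params(name): a dict with "fx", "fy", "cx", "cy" (pixels), "rvec" (rotation vector, rad) and "tvec" (3), from world to camera coordinates, as OpenCV has them; the wrist camera has in their place "tool_from_camera" (4x4, takes a point from camera to tool coordinates, whose origin is the TCP and whose axes are the flange's). Camera axes: x right, y down, z forward; pixel columns grow to the right and rows downward; lengths in m; the calibration is good to about 2 mm. A picture is of the moment at which its call begins: read the wrist's pose just before it. camera_params takes no time and is no camera call.
- sign_off(): hands the job in; it is judged then, once.
The state is a dict: "time": time; "qpos": joint angles; "dq": joint speeds; "joint_efforts": joint torques, N m; "eef_pos": TCP position; "tcp_rot": TCP orientation; "contact_force": force on the tool from outside, world axes, zero at the start; "wrist_torque": the same for the moment, N m; "opening": opening from 0.0 (shut) to 1.0 (fully open); "finger_force": force on a finger pad.
Only numpy, scipy, OpenCV 4.12 (cv2) and the standard library are available. Lean on these libraries where they do the work, as an engineer would, in place of code of your own. Each camera call takes 0.05 s, during which the arm holds its last target. There are 200 camera calls.

## Task

Make up two repair kits from the stock lying on the bench. The tray with two compartments gets one brass tee and the long bolt, one to a compartment, either way round; the tray with three compartments gets the other brass tee in the middle compartment, with the spark plug and the short bolt in the end compartments, one in each, either way round. Each part must lie flat on its compartment's floor, not propped on a wall.

Things in the scene. Friction and masses are not known exactly. Their poses are not given: they have to be found in the camera images.
- tray_two: Open plywood tray fixed to the worktop, with two equal compartments in a row along its x. Outside 175 mm (x) by 120 mm (y); rim and dividers 20 mm high, 5 mm thick; inner floor 3 mm above the worktop. Compartments 80 mm (x) by 110 mm (y) inside, centres at x = -42.5 and +42.5 mm, y = 0. Origin: centre of the underside; z up. Yaw within 0.3 rad; left or right of the stock.
- tray_three: Open plywood tray fixed to the worktop, with three equal compartments in a row along its x. Outside 260 mm (x) by 120 mm (y); rim and dividers 20 mm high, 5 mm thick; inner floor 3 mm above the worktop. Compartments 80 mm (x) by 110 mm (y) inside, centres at x = -85, 0 and +85 mm, y = 0. Origin: centre of the underside; z up. Yaw within 0.3 rad; left or right of the stock.
- long_bolt_c (a point): The long hex bolt with nut, grey steel, lying flat: 86 mm long along its y (head at +y), shank 9.4 mm thick, head and nut 19 mm across, 16 mm high. This point: on the shank's axis, 8 mm above what it lies on, at mid-length; shank bare from y = -21 to +37 mm of it, between nut and head. z up; grip across x. 60 g nominal.
- short_bolt_c (a point): The short hex bolt with nut, grey steel, lying flat: 51 mm long along its y (head at +y), shank 9.4 mm thick, head and nut 19 mm across, 16 mm high. This point: on the shank's axis, 8 mm above what it lies on, 3 mm from mid-length towards the head; shank bare from y = -16 to +16 mm of it, between nut and head. z up; grip across x. 60 g nominal.
- plug_c (a point): Spark plug, steel and white ceramic, lying on the worktop: 62 mm long along its y axis, 21 mm across at its hexagon (16 mm between the sides that are gripped), 18 mm high. This point is its centre, 9 mm above what it lies on; z up; grip across x. 50 g nominal.
- tee_a_c (a point): One of two identical brass tees, lying flat, 23 mm high. Run: a 23 mm thick tube, 49 mm long along its y, axis at x = -7 mm; the 19 mm thick branch ends at x = +19 mm. Origin here: middle of its 38 mm extent along x, 11.5 mm above what it lies on; z up. Grip along x, from the back of the run to the end of the branch (38 mm). 160 g nominal.
- tee_b_c (a point): One of two identical brass tees, lying flat, 23 mm high. Run: a 23 mm thick tube, 49 mm long along its y, axis at x = -7 mm; the 19 mm thick branch ends at x = +19 mm. Origin here: middle of its 38 mm extent along x, 11.5 mm above what it lies on; z up. Grip along x, from the back of the run to the end of the branch (38 mm). 160 g nominal.

How it is judged:
By the outcome, as a careful person would: the job done as asked, in the order asked, and still so for the second after the job is handed in, with the robot touching nothing.
It also fails if it takes over 128 s, if anything falls off the work surface, if the arm or the gripper's body presses on something with over 40 N, if the wrist force passes 120 N, or if a joint passes its speed limit or range.

## Working session

There is one attempt and no reset: what is moved stays moved. The work goes in short steps, Python scripts to look and compute and a tool call to move; the robot and the scene stay as the last step left them, time stands still between calls to the robot, and variables do not carry over. Pictures are saved under pics/ and viewed, at most 15 in all, crops included, and the job is handed in when it is done.

Besides the shell and the picture viewer there is one more tool, called by a JSON object that holds its "fn" and its "kwargs". move_arm: Moves the arm, as the interface text tells. Its arguments: {"type":"object","properties":{"moves":{"type":"array"},"grip_force":{"type":"number"}},"required":["moves"]}

```bash
ls; mkdir -p pics; python3 - <<'E'
from plant import *
import cv2
s=get_state(); print(s)
for n in("top","scene"):
    im=read_camera(n); cv2.imwrite(f"pics/{n}0.png",im[:,:,::-1]); print(n,camera_params(n))
print(camera_params("wrist"))
E
```

```text
pics
{'time': 0.0, 'qpos': array([ 1.03501839e+00,  2.87156799e-01,  1.57819173e+00,  3.26016707e-05,
        1.27854110e+00, -1.50035871e-01]), 'dq': array([ 8.33416576e-04,  6.54367989e-06, -6.38500890e-04, -7.01927407e-04,
        1.57500845e-03,  1.31907165e-04]), 'joint_efforts': array([-3.63768131e-04, -4.05972505e+01, -2.92626518e+01, -7.78318372e-05,
        5.69152005e-03, -3.32128378e-07]), 'eef_pos': array([0.25361999, 0.62484256, 0.22994509]), 'tcp_rot': array([ 1.91681978e-01,  9.81456418e-01, -1.07637790e-03, -4.00847475e-04]), 'contact_force': array([ 0.24389015, -0.32005226,  0.00975992]), 'wrist_torque': array([-0.02967502,  0.01834583, -0.02536252]), 'finger_force': 0.0, 'opening': 1.002678925011114}
top {'fx': 453.32747057229784, 'fy': 453.32747057229784, 'cx': 277.6186401552697, 'cy': 212.308085427959, 'rvec': array([ 2.16867968, -2.12123267,  0.14815443]), 'tvec': array([-0.0224992 ,  0.51337695,  0.9258731 ])}
scene {'fx': 522.792502351713, 'fy': 522.792502351713, 'cx': 272.323211509917, 'cy': 212.31489507105687, 'rvec': array([ 0.18467723, -2.92489879,  1.00699929]), 'tvec': array([0.53612578, 0.08037152, 1.22569871])}
{'fx': 362.0836072001702, 'fy': 362.0836072001702, 'cx': 278.82687312963446, 'cy': 210.89885695699988, 'tool_from_camera': array([[-1.98078634e-03, -9.47890455e-01, -3.18590273e-01,
         8.19338228e-02],
       [ 9.99997938e-01, -2.02040408e-03, -2.06097053e-04,
         4.53021970e-05],
       [-4.48323658e-04, -3.18590024e-01,  9.47892502e-01,
        -1.42416265e-01],
       [ 0.00000000e+00,  0.00000000e+00,  0.00000000e+00,
         1.00000000e+00]])}
```

View pics/top0.png

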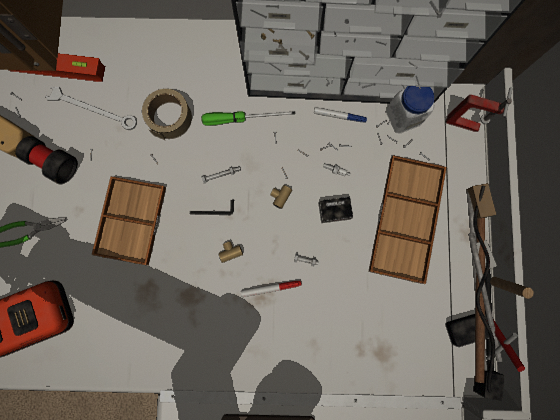

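View pics/scene0.png

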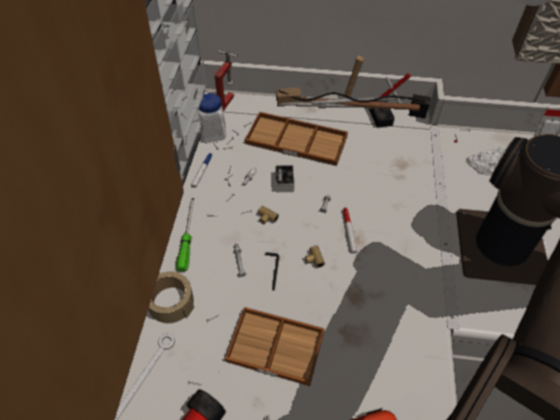

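The top view shows tray_two around (130,220) and tray_three around (408,219). The long bolt is at (221,174), the tees at (282,195) and (231,252), the short bolt at (306,259) and the plug at (337,169). The scene view confirms this layout.

```bash
cat > h.py <<'E'
import numpy as np, cv2
from scipy.spatial.transform import Rotation as R
from plant import *
def cast(name,uv,z,pose=None):
    """pixels -> world points on plane z"""
    p=camera_params(name); uv=np.atleast_2d(np.float64(uv))
    d=np.c_[(uv[:,0]-p["cx"])/p["fx"],(uv[:,1]-p["cy"])/p["fy"],np.ones(len(uv))]
    if name=="wrist":
        T=np.eye(4);T[:3,:3]=R.from_quat(pose[1]).as_matrix();T[:3,3]=pose[0]
        T=T@p["tool_from_camera"]; c=T[:3,3]; d=d@T[:3,:3].T
    else:
        M=R.from_rotvec(p["rvec"]).as_matrix(); c=-M.T@p["tvec"]; d=d@M
    return c+d*((z-c[2])/d[:,2])[:,None]
E
python3 - <<'E'
from h import *
im=read_camera("top")[:,:,::-1].copy()
cv2.imwrite("pics/top1.png",im)
cv2.imwrite("pics/crop1.png",cv2.resize(im[150:280,185:365],None,fx=4.4,fy=4.4,interpolation=cv2.INTER_CUBIC))
for n,uv in dict(longb=(221,174),teeA=(282,195),teeB=(231,252),short=(306,259),plug=(337,169),t2=(130,220),t3=(408,219)).items(): print(n,cast("top",uv,.01).round(3))
hsv=cv2.cvtColor(im,cv2.COLOR_BGR2HSV)
# trays: saturated brown
m=((hsv[...,0]<20)&(hsv[...,1]>80)).astype(np.uint8)
m=cv2.morphologyEx(m,cv2.MORPH_CLOSE,np.ones((5,5)))
for c in cv2.findContours(m,cv2.RETR_EXTERNAL,cv2.CHAIN_APPROX_NONE)[0]:
    if cv2.contourArea(c)>60:
        r=cv2.minAreaRect(c); print(np.round(r[0]),np.round(r[1]),round(r[2]),np.round(cv2.boxPoints(r)).tolist())
E
```

```text
longb [[0.6   0.116 0.01 ]]
teeA [[ 0.556 -0.02   0.01 ]]
teeB [[0.429 0.088 0.01 ]]
short [[ 0.418 -0.074  0.01 ]]
plug [[ 0.617 -0.14   0.01 ]]
t2 [[0.494 0.31  0.01 ]]
t3 [[ 0.509 -0.295  0.01 ]]
[268. 416.] [ 5. 91.] 90 [[222.0, 414.0], [313.0, 414.0], [313.0, 419.0], [222.0, 419.0]]
[ 79. 404.] [ 29. 158.] 90 [[-0.0, 390.0], [158.0, 390.0], [158.0, 419.0], [0.0, 419.0]]
[506. 346.] [59.  8.] 57 [[486.0, 323.0], [493.0, 319.0], [525.0, 368.0], [519.0, 373.0]]
[290. 284.] [ 7. 23.] 79 [[278.0, 283.0], [300.0, 279.0], [301.0, 285.0], [279.0, 290.0]]
[ 29. 316.] [55. 82.] 69 [[-19.0, 305.0], [58.0, 276.0], [77.0, 327.0], [0.0, 356.0]]
[512. 287.] [45. 11.] 21 [[489.0, 284.0], [493.0, 273.0], [535.0, 290.0], [531.0, 300.0]]
[482. 334.] [ 14. 118.] 1 [[474.0, 393.0], [475.0, 275.0], [489.0, 275.0], [488.0, 393.0]]
[229. 250.] [17. 22.] 69 [[215.0, 246.0], [236.0, 238.0], [242.0, 254.0], [221.0, 262.0]]
[279. 195.] [17. 21.] 27 [[267.0, 200.0], [276.0, 181.0], [292.0, 189.0], [282.0, 208.0]]
[486. 228.] [88. 24.] 80 [[467.0, 187.0], [490.0, 182.0], [505.0, 269.0], [482.0, 273.0]]
[128. 220.] [58. 83.] 13 [[91.0, 254.0], [109.0, 173.0], [166.0, 186.0], [148.0, 267.0]]
[408. 219.] [ 58. 120.] 11 [[368.0, 272.0], [391.0, 155.0], [448.0, 166.0], [425.0, 284.0]]
[ 39. 155.] [19. 23.] 33 [[25.0, 159.0], [37.0, 140.0], [53.0, 151.0], [41.0, 169.0]]
[  8. 137.] [38. 30.] 32 [[-16.0, 140.0], [0.0, 115.0], [32.0, 135.0], [16.0, 160.0]]
[475. 113.] [53. 34.] 15 [[445.0, 123.0], [454.0, 90.0], [505.0, 104.0], [496.0, 137.0]]
[166. 113.] [50. 45.] 63 [[135.0, 101.0], [175.0, 81.0], [197.0, 126.0], [157.0, 146.0]]
[516.  49.] [ 54. 131.] 40 [[453.0, 82.0], [538.0, -18.0], [579.0, 17.0], [495.0, 117.0]]
[52. 40.] [ 81. 104.] 90 [[-0.0, 0.0], [104.0, 0.0], [104.0, 81.0], [0.0, 81.0]]
```

View pics/crop1.png

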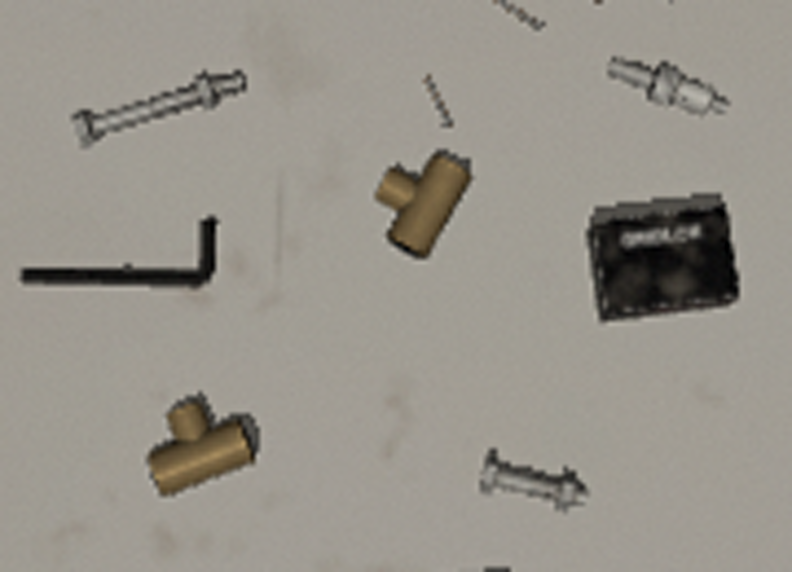

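The crop at 4.4x (offset 185,150) shows the long bolt's head at left (82,128) and tip at (245,79). The short bolt's head is at left (486,470) and its tip at (587,493). The plug's ends are at (610,66) and (728,103). Tee A's branch points left and tee B's points up.

```bash
python3 - <<'E'
from h import *
im=cv2.imread("pics/top1.png")
a=im[160:290,85:175]; b=im[150:280,362:452]
cv2.imwrite("pics/trays.png",cv2.resize(np.hstack([a,b]),None,fx=4.4,fy=4.4,interpolation=cv2.INTER_CUBIC))
p=camera_params("top");M=R.from_rotvec(p["rvec"]).as_matrix();print("cam",-M.T@p["tvec"])
g=lambda q:(q[0]/4.4+185-.4,q[1]/4.4+150-.4)
for n,e,f,z in [("long",(80,128),(245,79),.008),("short",(486,470),(588,493),.008),("plug",(610,66),(728,103),.009),
   ("teeA run",(456,160),(408,248),.016),("teeA br",(384,187),(433,204),.014),("teeB run",(156,473),(250,436),.016),("teeB br",(184,404),(205,458),.014)]:
    P=cast("top",[g(e),g(f)],z)[:,:2];d=P[1]-P[0];print(n,P.round(4).tolist(),"mid",P.mean(0).round(4),"len",np.hypot(*d).round(4),"ang",np.arctan2(d[1],d[0]).round(3))
E
```

```text
cam [ 0.37684567 -0.01733235  0.98943925]
long [[0.5894, 0.1562], [0.6164, 0.0741]] mid [0.6029 0.1152] len 0.0864 ang -1.253
short [[0.4226, -0.0507], [0.4125, -0.1008]] mid [ 0.4176 -0.0757] len 0.0511 ang -1.77
plug [[0.6268, -0.1097], [0.609, -0.1691]] mid [ 0.6179 -0.1394] len 0.062 ang -1.862
teeA run [[0.5754, -0.0329], [0.5306, -0.0101]] mid [ 0.553  -0.0215] len 0.0503 ang 2.67
teeA br [[0.5614, 0.0026], [0.5533, -0.022]] mid [ 0.5574 -0.0097] len 0.0258 ang -1.888
teeB run [[0.4172, 0.11], [0.4362, 0.0649]] mid [0.4267 0.0874] len 0.0489 ang -1.173
teeB br [[0.4512, 0.0979], [0.4251, 0.0866]] mid [0.4382 0.0923] len 0.0285 ang -2.735
```

View pics/trays.png

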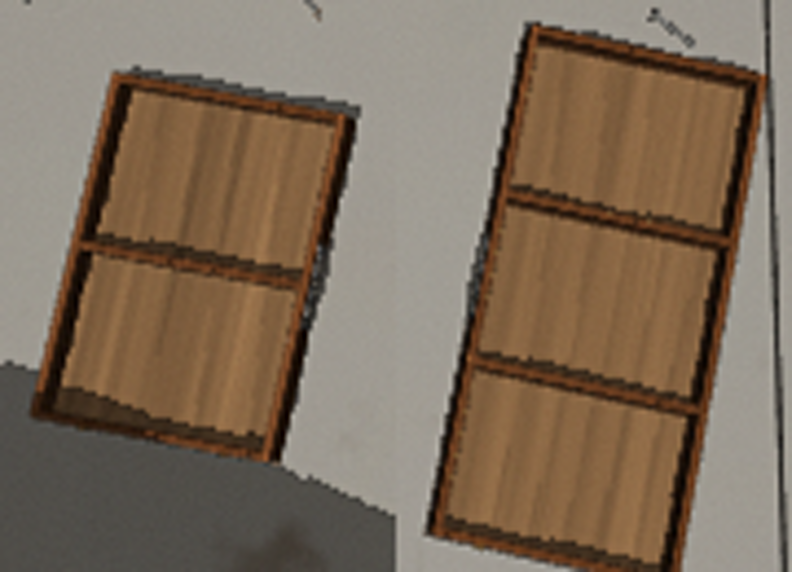

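The trays crop shows the rim corners. Tray_two's are (114,74), (354,118), (270,460) and (32,415). Tray_three's are (528,26), (765,78), (680,575) and (428,535).

```bash
cat > plan.py <<'E'
import sys
from h import *
# plan.py x y z phi n : constant tool shift and z turn per row to reach the TCP pose in n rows
def plan(x,y,z,phi,n,p,q):
    m=R.from_quat(q).as_matrix(); ty=m[:,1]; cur=np.arctan2(ty[1],ty[0])
    w=lambda a:(a+np.pi/2)%np.pi-np.pi/2
    t=-w(phi-cur)/n               # tool z points down
    q6=get_state()["qpos"][5]-w(phi-cur)+np.arctan2(y,x)-np.arctan2(p[1],p[0])
    A=sum(R.from_rotvec([0,0,t*k]).as_matrix() for k in range(n))
    s=np.linalg.solve(A,m.T@(np.array([x,y,z])-p))
    print(f"n={n} shift {s.round(4).tolist()} turn_z {t:.4f} end q6~{q6:.2f}", "TOO BIG" if np.linalg.norm(s)>.0417 or abs(t)>.125 else "")
if __name__=="__main__":
    a=list(map(float,sys.argv[1:])); s=get_state()
    c=np.arctan2(*R.from_quat(s["tcp_rot"]).as_matrix()[[1,0],1])
    print("at",s["eef_pos"].round(4),"phi",c.round(3),"open",round(s["opening"],3),"ff",round(s["finger_force"],1),"F",s["contact_force"].round(1),"t",round(s["time"],2))
    for i in range(0,len(a),5):
        plan(*a[i:i+4],int(a[i+4]),s["eef_pos"],s["tcp_rot"])
E
python3 - <<'E'
from h import *
for n,C,o,xs in [("two",[(114,74),(354,118),(270,460),(32,415)],(85,160),(-.0425,.0425)),("three",[(528,26),(765,78),(680,575),(428,535)],(362-90,150),(-.085,0,.085))]:
    P=cast("top",np.array(C)/4.4+np.array(o)-.4,.02)[:,:2]; c=P.mean(0)
    d=(P[0]+P[1]-P[2]-P[3]); a=np.arctan2(d[1],d[0]); e=P[1]+P[2]-P[0]-P[3]
    print(n,c.round(4),"xang",a.round(3),"yang+90",np.arctan2(*e[::-1]).round(3)+1.571,"L",np.hypot(*d)/2,"W",np.hypot(*e)/2,[ (c+x*np.array([np.cos(a),np.sin(a)])).round(4).tolist() for x in xs])
E
python3 plan.py .433 .09 .12 .4 20
```

```text
two [0.4929 0.3105] xang -0.17 yang+90 -0.16200000000000014 L 0.17192109516335372 W 0.12040678500108667 [[0.451, 0.3177], [0.5348, 0.3033]]
three [ 0.5109 -0.2925] xang -0.197 yang+90 -0.16800000000000015 L 0.2544710767392738 W 0.12080401403779296 [[0.4276, -0.2759], [0.5109, -0.2925], [0.5943, -0.3092]]
at [0.2537 0.6249 0.2302] phi 1.185 open 0.999 ff 0.0 F [-0.5 -0.3 -0.2] t 0.15
n=20 shift [-0.0256, -0.0136, 0.0055] turn_z 0.0392 end q6~-0.35
```

{"fn": "move_arm", "kwargs": {"moves": [[0.7, [-0.0256, -0.0136, 0.0055], [0, 0, 0.0392]], [0.7, [-0.0256, -0.0136, 0.0055], [0, 0, 0.0392]], [0.7, [-0.0256, -0.0136, 0.0055], [0, 0, 0.0392]], [0.7, [-0.0256, -0.0136, 0.0055], [0, 0, 0.0392]], [0.7, [-0.0256, -0.0136, 0.0055], [0, 0, 0.0392]], [0.7, [-0.0256, -0.0136, 0.0055], [0, 0, 0.0392]], [0.7, [-0.0256, -0.0136, 0.0055], [0, 0, 0.0392]], [0.7, [-0.0256, -0.0136, 0.0055], [0, 0, 0.0392]], [0.7, [-0.0256, -0.0136, 0.0055], [0, 0, 0.0392]], [0.7, [-0.0256, -0.0136, 0.0055], [0, 0, 0.0392]]], "grip_force": 50}}

```text
time: 0.98
eef_pos: [0.3974, 0.374, 0.1758]
tcp_rot: [0.38, 0.925, -0.0, -0.0]
contact_force: [1.0, 0.2, 0.5]
opening: 0.697
finger_force: 0.0
```

{"fn": "move_arm", "kwargs": {"moves": [[0.7, [-0.0256, -0.0136, 0.0055], [0, 0, 0.0392]], [0.7, [-0.0256, -0.0136, 0.0055], [0, 0, 0.0392]], [0.7, [-0.0256, -0.0136, 0.0055], [0, 0, 0.0392]], [0.7, [-0.0256, -0.0136, 0.0055], [0, 0, 0.0392]], [0.7, [-0.0256, -0.0136, 0.0055], [0, 0, 0.0392]], [0.7, [-0.0256, -0.0136, 0.0055], [0, 0, 0.0392]], [0.7, [-0.0256, -0.0136, 0.0055], [0, 0, 0.0392]], [0.7, [-0.0256, -0.0136, 0.0055], [0, 0, 0.0392]], [0.7, [-0.0256, -0.0136, 0.0055], [0, 0, 0.0392]], [0.7, [-0.0256, -0.0136, 0.0055], [0, 0, 0.0392]]]}}

```text
time: 1.82
eef_pos: [0.4338, 0.0884, 0.121]
tcp_rot: [0.553, 0.833, 0.0, 0.0]
contact_force: [0.7, 1.1, -0.8]
opening: 0.7
finger_force: 0.0
```

```bash
python3 plan.py .433 .09 .004 .4 6; python3 - <<'E'
from h import *
s=get_state(); im=read_camera("wrist")[:,:,::-1].copy(); cv2.imwrite("pics/w1.png",im)
m=((cv2.cvtColor(im,cv2.COLOR_BGR2HSV)[...,1]>80)).astype(np.uint8)
for c in cv2.findContours(m,cv2.RETR_EXTERNAL,cv2.CHAIN_APPROX_NONE)[0]:
    if cv2.contourArea(c)>300: r=cv2.minAreaRect(c); print(np.round(r[0]),np.round(r[1]),r[2],cast("wrist",r[0],.0115,(s["eef_pos"],s["tcp_rot"])).round(4))
E
```

```text
at [0.4338 0.0884 0.121 ] phi 0.399 open 0.7 ff 0.0 F [ 0.7  1.1 -0.8] t 1.82
n=6 shift [0.0003, -0.0, 0.0195] turn_z -0.0001 end q6~-0.42 
[352. 362.] [46. 25.] 46.84761428833008 [[ 0.5452 -0.0155  0.0115]]
[138. 314.] [18. 52.] 6.340191841125488 [[ 0.3638 -0.0397  0.0115]]
[280. 203.] [67. 51.] 88.8982925415039 [[0.4332 0.0917 0.0115]]
[512.  40.] [81. 95.] 90.0 [[0.5267 0.2481 0.0115]]
```

View pics/w1.png

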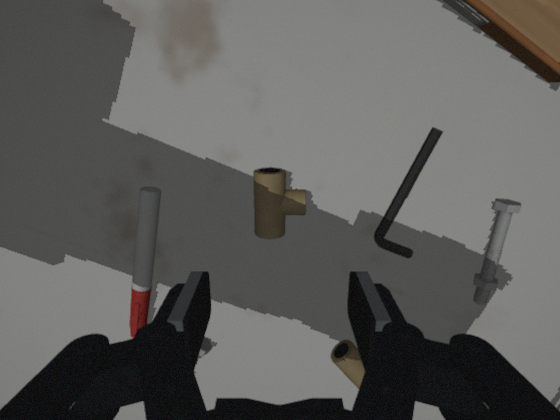

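The wrist view confirms the tee lies square between the fingers at (280,203), run along the image vertical. I'll lower, grip, then check.

{"fn": "move_arm", "kwargs": {"moves": [[0.7, [0, 0.001, 0.02], [0, 0, 0]], [0.7, [-0.001, 0, 0.025], [0, 0, 0]], [0.7, [0, 0, 0.025], [0, 0, 0]], [0.7, [0, 0, 0.025], [0, 0, 0]], [0.7, [0, 0, 0.015], [0, 0, 0]], [0.7, [0, 0, 0.006], [0, 0, 0]], [0.3, [0, 0, 0], [0, 0, 0]], [0.3, [0, 0, 0], [0, 0, 0]], [0.3, [0, 0, 0], [0, 0, 0]], [0.3, [0, 0, 0], [0, 0, 0]]]}}

```text
time: 2.7
eef_pos: [0.4363, 0.0893, 0.0065]
tcp_rot: [0.552, 0.834, 0.001, 0.001]
contact_force: [0.3, -0.4, -1.4]
opening: 0.419
finger_force: 50.0
```

```bash
python3 plan.py .4338 .0894 .10 .4 4 .451 .3177 .10 1.401 12
```

```text
at [0.4363 0.0893 0.0065] phi 0.401 open 0.419 ff 50.0 F [ 0.3 -0.4 -1.4] t 2.7
n=4 shift [0.0002, -0.0005, -0.0234] turn_z 0.0003 end q6~-0.43 
n=12 shift [0.012, 0.0159, -0.0078] turn_z -0.0833 end q6~-1.02
```

{"fn": "move_arm", "kwargs": {"moves": [[0.3, [0, 0, -0.01], [0, 0, 0]], [0.3, [0, 0, -0.028], [0, 0, 0]], [0.3, [0, 0, -0.028], [0, 0, 0]], [0.3, [0, 0, -0.028], [0, 0, 0]], [0.3, [0.012, 0.0159, 0], [0, 0, -0.0833]], [0.3, [0.012, 0.0159, 0], [0, 0, -0.0833]], [0.3, [0.012, 0.0159, 0], [0, 0, -0.0833]], [0.3, [0.012, 0.0159, 0], [0, 0, -0.0833]], [0.3, [0.012, 0.0159, 0], [0, 0, -0.0833]], [0.3, [0.012, 0.0159, 0], [0, 0, -0.0833]]]}}

```text
time: 3.53
eef_pos: [0.4726, 0.2027, 0.1008]
tcp_rot: [0.327, 0.945, 0.0, 0.001]
contact_force: [0.0, 1.1, -1.6]
opening: 0.414
finger_force: 50.5
```

```bash
python3 plan.py .451 .3177 .10 1.401 6
```

```text
at [0.4726 0.2027 0.1008] phi 0.905 open 0.414 ff 50.5 F [ 0.   1.1 -1.6] t 3.53
n=6 shift [0.0118, 0.0157, 0.0001] turn_z -0.0827 end q6~-0.98
```

{"fn": "move_arm", "kwargs": {"moves": [[0.3, [0.0118, 0.0157, 0], [0, 0, -0.0827]], [0.3, [0.0118, 0.0157, 0], [0, 0, -0.0827]], [0.3, [0.0118, 0.0157, 0], [0, 0, -0.0827]], [0.3, [0.0118, 0.0157, 0], [0, 0, -0.0827]], [0.3, [0.0118, 0.0157, 0], [0, 0, -0.0827]], [0.3, [0.0118, 0.0157, 0], [0, 0, -0.0827]], [0.3, [0, 0, 0], [0, 0, 0]], [0.3, [0, 0, 0.02], [0, 0, 0]], [0.3, [0, 0, 0.02], [0, 0, 0]], [0.3, [0, 0, 0.01], [0, 0, 0]]]}}

```text
time: 4.37
eef_pos: [0.45, 0.3157, 0.0482]
tcp_rot: [0.087, 0.996, -0.001, -0.001]
contact_force: [0.3, 0.1, -2.1]
opening: 0.42
finger_force: 50.5
```

```bash
python3 plan.py .451 .3177 .011 1.401 5; python3 - <<'E'
from h import *
im=np.hstack([read_camera("wrist")[100:420,80:480],cv2.resize(read_camera("top")[160:280,75:225],(400,320))]);cv2.imwrite("pics/w2.png",im[:,:,::-1])
E
```

```text
at [0.45   0.3157 0.0482] phi 1.396 open 0.42 ff 50.5 F [ 0.3  0.1 -2.1] t 4.37
n=5 shift [-0.0001, 0.0004, 0.0074] turn_z -0.0010 end q6~-0.97
```

View pics/w2.png

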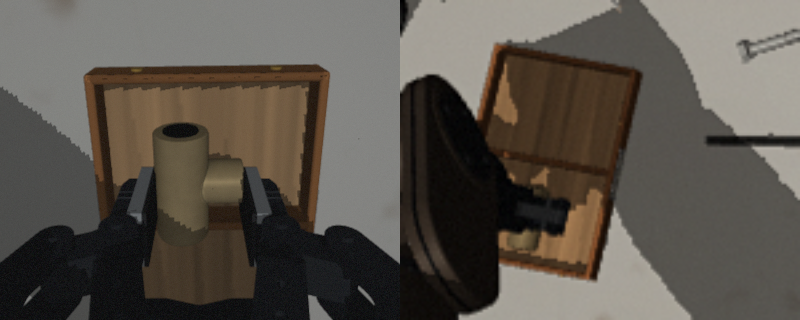

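The tee hangs level and square over the near compartment of tray_two, clear of the rim and divider. I'll lower and release.

{"fn": "move_arm", "kwargs": {"moves": [[0.3, [0, 0.001, 0.01], [0, 0, 0]], [0.3, [0, 0.001, 0.01], [0, 0, 0]], [0.3, [0, 0, 0.008], [0, 0, 0]], [0.3, [0, 0, 0.006], [0, 0, 0]], [0.3, [0, 0, 0.003], [0, 0, 0]], [0.3, [0, 0, 0], [0, 0, 0]], [0.6, [0, 0, 0], [0, 0, 0]], [0.6, [0, 0, 0], [0, 0, 0]], [0.6, [0, 0, 0], [0, 0, 0]], [0.6, [0, 0, -0.01], [0, 0, 0]]]}}

```text
time: 5.3
eef_pos: [0.4503, 0.318, 0.0215]
tcp_rot: [0.087, 0.996, -0.001, -0.001]
contact_force: [-0.3, 0.8, -0.4]
opening: 0.6
finger_force: 0.0
```

```bash
python3 plan.py .603 .115 .118 .318 14
```

```text
at [0.4503 0.318  0.0215] phi 1.397 open 0.6 ff 0.0 F [-0.3  0.8 -0.4] t 5.3
n=14 shift [-0.0184, -0.0047, -0.0069] turn_z 0.0771 end q6~-0.31
```

{"fn": "move_arm", "kwargs": {"moves": [[0.6, [0, 0, -0.032], [0, 0, 0]], [0.6, [0, 0, -0.032], [0, 0, 0]], [0.6, [0, 0, -0.032], [0, 0, 0]], [0.6, [-0.0184, -0.0047, 0], [0, 0, 0.0771]], [0.6, [-0.0184, -0.0047, 0], [0, 0, 0.0771]], [0.6, [-0.0184, -0.0047, 0], [0, 0, 0.0771]], [0.6, [-0.0184, -0.0047, 0], [0, 0, 0.0771]], [0.6, [-0.0184, -0.0047, 0], [0, 0, 0.0771]], [0.6, [-0.0184, -0.0047, 0], [0, 0, 0.0771]], [0.6, [-0.0184, -0.0047, 0], [0, 0, 0.0771]]]}}

```text
time: 6.13
eef_pos: [0.5566, 0.238, 0.1198]
tcp_rot: [0.351, 0.936, 0.001, 0.001]
contact_force: [0.2, 0.1, 0.3]
opening: 0.602
finger_force: 0.0
```

{"fn": "move_arm", "kwargs": {"moves": [[0.6, [-0.0184, -0.0047, 0], [0, 0, 0.0771]], [0.6, [-0.0184, -0.0047, 0], [0, 0, 0.0771]], [0.6, [-0.0184, -0.0047, 0], [0, 0, 0.0771]], [0.6, [-0.0184, -0.0047, 0], [0, 0, 0.0771]], [0.6, [-0.0184, -0.0047, 0], [0, 0, 0.0771]], [0.6, [-0.0184, -0.0047, 0], [0, 0, 0.0771]], [0.6, [-0.0184, -0.0047, 0], [0, 0, 0.0771]], [0.6, [0, 0, 0], [0, 0, 0]], [0.6, [0, 0, 0], [0, 0, 0]], [0.6, [0, 0, 0], [0, 0, 0]]]}}

```text
time: 6.97
eef_pos: [0.6038, 0.1166, 0.1191]
tcp_rot: [0.586, 0.81, 0.0, 0.0]
contact_force: [0.4, -0.3, -0.0]
opening: 0.601
finger_force: 0.0
```

```bash
python3 plan.py .603 .115 .004 .318 5; python3 - <<'E'
from h import *
s=get_state(); im=read_camera("wrist")[:,:,::-1].copy(); cv2.imwrite("pics/w3.png",im)
c=im[150:260,200:360]; print(cv2.imwrite("pics/w3c.png",np.hstack([cv2.resize(im,(400,300)),cv2.resize(c,(400,300)) ])))
print(cast("wrist",[(280,205),(280,160),(280,250)],.008,(s["eef_pos"],s["tcp_rot"])).round(4))
E
```

```text
at [0.6038 0.1166 0.1191] phi 0.318 open 0.601 ff 0.0 F [ 0.4 -0.3 -0. ] t 6.97
n=5 shift [-0.0003, -0.0003, 0.023] turn_z 0.0001 end q6~-0.29 
True
[[0.6042 0.1183 0.008 ]
 [0.5938 0.1499 0.008 ]
 [0.6155 0.0839 0.008 ]]
```

View pics/w3c.png

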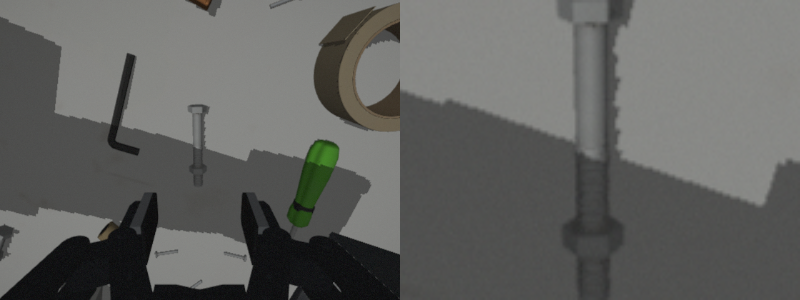

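The wrist view shows the bolt upright in the image with its shank centred at about (278,205) in full-picture pixels. It is aligned with the grip and clear of the screwdriver.

{"fn": "move_arm", "kwargs": {"moves": [[0.6, [0.002, 0, 0.025], [0, 0, 0]], [0.6, [0.002, 0, 0.025], [0, 0, 0]], [0.6, [0, 0, 0.025], [0, 0, 0]], [0.6, [0, 0, 0.02], [0, 0, 0]], [0.6, [0, 0, 0.014], [0, 0, 0]], [0.6, [0, 0, 0.006], [0, 0, 0]], [0, [0, 0, 0], [0, 0, 0]], [0, [0, 0, 0], [0, 0, 0]], [0, [0, 0, 0], [0, 0, 0]], [0, [0, 0, 0], [0, 0, 0]]]}}

```text
time: 7.85
eef_pos: [0.6038, 0.1202, 0.0052]
tcp_rot: [0.586, 0.81, 0.001, 0.001]
contact_force: [-0.8, -0.0, 0.1]
opening: 0.081
finger_force: 48.9
```

```bash
python3 plan.py .5348 .3033 .10 -.166 12
```

```text
at [0.6038 0.1202 0.0052] phi 0.318 open 0.081 ff 48.9 F [-0.8 -0.   0.1] t 7.85
n=12 shift [0.0159, -0.0043, -0.0079] turn_z 0.0403 end q6~0.52
```

{"fn": "move_arm", "kwargs": {"moves": [[0, [0, 0, -0.01], [0, 0, 0]], [0, [0, 0, -0.028], [0, 0, 0]], [0, [0, 0, -0.028], [0, 0, 0]], [0, [0, 0, -0.028], [0, 0, 0]], [0, [0.016, -0.0043, 0], [0, 0, 0.0403]], [0, [0.016, -0.0043, 0], [0, 0, 0.0403]], [0, [0.016, -0.0043, 0], [0, 0, 0.0403]], [0, [0.016, -0.0043, 0], [0, 0, 0.0403]], [0, [0.016, -0.0043, 0], [0, 0, 0.0403]], [0, [0.016, -0.0043, 0], [0, 0, 0.0403]]]}}

```text
time: 8.68
eef_pos: [0.5565, 0.2086, 0.0987]
tcp_rot: [0.681, 0.733, 0.001, 0.0]
contact_force: [0.2, -0.3, -0.6]
opening: 0.08
finger_force: 48.9
```

```bash
python3 plan.py .535 .305 .10 -.166 6
```

```text
at [0.5565 0.2086 0.0987] phi 0.074 open 0.08 ff 48.9 F [ 0.2 -0.3 -0.6] t 8.68
n=6 shift [0.016, -0.004, -0.0002] turn_z 0.0399 end q6~0.51
```

{"fn": "move_arm", "kwargs": {"moves": [[0, [0.0162, -0.004, 0], [0, 0, 0.04]], [0, [0.0162, -0.004, 0], [0, 0, 0.04]], [0, [0.0162, -0.004, 0], [0, 0, 0.04]], [0, [0.0162, -0.004, 0], [0, 0, 0.04]], [0, [0.0162, -0.004, 0], [0, 0, 0.04]], [0, [0.0162, -0.004, 0], [0, 0, 0.04]], [0, [0, 0, 0], [0, 0, 0]], [0, [0, 0, 0.02], [0, 0, 0]], [0, [0, 0, 0.02], [0, 0, 0]], [0, [0, 0, 0.01], [0, 0, 0]]]}}

```text
time: 9.52
eef_pos: [0.5342, 0.3047, 0.046]
tcp_rot: [0.762, 0.647, -0.001, -0.0]
contact_force: [-0.8, 0.1, -2.3]
opening: 0.082
finger_force: 48.9
```

```bash
python3 plan.py .535 .305 .0088 -.166 5; python3 - <<'E'
from h import *
im=np.hstack([read_camera("wrist")[100:420,80:480],cv2.resize(read_camera("top")[160:280,75:225],(400,320))]);cv2.imwrite("pics/w4.png",im[:,:,::-1])
E
```

```text
at [0.5342 0.3047 0.046 ] phi -0.163 open 0.082 ff 48.9 F [-0.8  0.1 -2.3] t 9.52
n=5 shift [0.0001, 0.0002, 0.0074] turn_z 0.0005 end q6~0.52
```

View pics/w4.png

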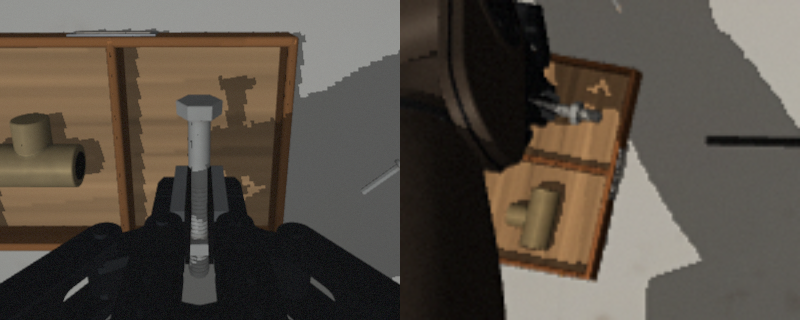

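Tee B lies flat in the near compartment. The long bolt hangs aligned inside the far compartment, clear of its walls. I'll lower and release it with a small opening.

{"fn": "move_arm", "kwargs": {"moves": [[0, [0, 0, 0.01], [0, 0, 0]], [0, [0, 0, 0.01], [0, 0, 0]], [0, [0, 0, 0.008], [0, 0, 0]], [0, [0, 0, 0.006], [0, 0, 0]], [0, [0, 0, 0.003], [0, 0, 0]], [0, [0, 0, 0], [0, 0, 0]], [0.3, [0, 0, 0], [0, 0, 0]], [0.3, [0, 0, 0], [0, 0, 0]], [0.3, [0, 0, 0], [0, 0, 0]], [0.3, [0, 0, -0.01], [0, 0, 0]]]}}

```text
time: 10.45
eef_pos: [0.5339, 0.3051, 0.0192]
tcp_rot: [0.763, 0.647, -0.002, -0.001]
contact_force: [-0.1, 0.2, 0.0]
opening: 0.3
finger_force: 0.0
```

```bash
python3 plan.py .5565 -.0152 .12 1.13 17 .5565 -.0152 .12 1.13 18
```

```text
at [0.5339 0.3051 0.0192] phi -0.164 open 0.3 ff 0.0 F [-0.1  0.2  0. ] t 10.45
n=17 shift [-0.0189, -0.0074, -0.0059] turn_z -0.0761 end q6~-1.32 
n=18 shift [-0.0178, -0.0071, -0.0056] turn_z -0.0719 end q6~-1.32
```

{"fn": "move_arm", "kwargs": {"moves": [[0.3, [0, 0, -0.033], [0, 0, 0]], [0.3, [0, 0, -0.033], [0, 0, 0]], [0.7, [0, 0, -0.033], [0, 0, 0]], [0.7, [-0.0189, -0.0074, 0], [0, 0, -0.0761]], [0.7, [-0.0189, -0.0074, 0], [0, 0, -0.0761]], [0.7, [-0.0189, -0.0074, 0], [0, 0, -0.0761]], [0.7, [-0.0189, -0.0074, 0], [0, 0, -0.0761]], [0.7, [-0.0189, -0.0074, 0], [0, 0, -0.0761]], [0.7, [-0.0189, -0.0074, 0], [0, 0, -0.0761]], [0.7, [-0.0189, -0.0074, 0], [0, 0, -0.0761]]]}}

```text
time: 11.28
eef_pos: [0.4921, 0.1711, 0.1206]
tcp_rot: [0.564, 0.826, 0.001, 0.001]
contact_force: [-0.3, 0.3, -0.3]
opening: 0.699
finger_force: 0.0
```

{"fn": "move_arm", "kwargs": {"moves": [[0.7, [-0.0189, -0.0074, 0], [0, 0, -0.0761]], [0.7, [-0.0189, -0.0074, 0], [0, 0, -0.0761]], [0.7, [-0.0189, -0.0074, 0], [0, 0, -0.0761]], [0.7, [-0.0189, -0.0074, 0], [0, 0, -0.0761]], [0.7, [-0.0189, -0.0074, 0], [0, 0, -0.0761]], [0.7, [-0.0189, -0.0074, 0], [0, 0, -0.0761]], [0.7, [-0.0189, -0.0074, 0], [0, 0, -0.0761]], [0.7, [-0.0189, -0.0074, 0], [0, 0, -0.0761]], [0.7, [-0.0189, -0.0074, 0], [0, 0, -0.0761]], [0.7, [-0.0189, -0.0074, 0], [0, 0, -0.0761]]]}}

```text
time: 12.12
eef_pos: [0.5587, -0.0163, 0.1207]
tcp_rot: [0.217, 0.976, 0.0, 0.001]
contact_force: [0.3, -0.1, 0.1]
opening: 0.698
finger_force: 0.0
```

{"fn": "move_arm", "kwargs": {"moves": [[0.7, [0, 0, 0], [0, 0, 0]], [0.7, [0, 0, 0], [0, 0, 0]], [0.7, [0, 0, 0], [0, 0, 0]], [0.7, [0, 0, 0], [0, 0, 0]], [0.7, [0, 0, 0], [0, 0, 0]], [0.7, [0, 0, 0], [0, 0, 0]], [0.7, [0, 0, 0], [0, 0, 0]], [0.7, [0, 0, 0], [0, 0, 0]], [0.7, [0, 0, 0], [0, 0, 0]], [0.7, [0, 0, 0], [0, 0, 0]]]}}

```text
time: 12.95
eef_pos: [0.558, -0.0151, 0.1193]
tcp_rot: [0.219, 0.976, -0.0, -0.0]
contact_force: [-0.6, 0.2, -0.1]
opening: 0.701
finger_force: 0.0
```

```bash
python3 plan.py .5565 -.0152 .005 1.13 5; python3 - <<'E'
from h import *
s=get_state(); im=read_camera("wrist")[:,:,::-1].copy(); cv2.imwrite("pics/w5.png",np.hstack([cv2.resize(im,(400,300)),cv2.resize(im[120:285,170:390],(400,300)) ]))
m=((cv2.cvtColor(im,cv2.COLOR_BGR2HSV)[...,1]>80)).astype(np.uint8)
for c in cv2.findContours(m,cv2.RETR_EXTERNAL,cv2.CHAIN_APPROX_NONE)[0]:
    if cv2.contourArea(c)>300: r=cv2.minAreaRect(c); print(np.round(r[0]),np.round(r[1]),r[2],cast("wrist",r[0],.0115,(s["eef_pos"],s["tcp_rot"])).round(4))
E
```

```text
at [ 0.558  -0.0151  0.1193] phi 1.13 open 0.701 ff 0.0 F [-0.6  0.2 -0.1] t 12.95
n=5 shift [0.0003, -0.0001, 0.0229] turn_z -0.0001 end q6~-1.34 
[527. 320.] [41. 87.] 64.79888153076172 [[0.731  0.1256 0.0115]]
[ 28. 347.] [ 56. 123.] 0.0 [[ 0.5788 -0.2567  0.0115]]
[281. 205.] [51. 68.] 1.4688007831573486 [[ 0.5567 -0.0131  0.0115]]
```

View pics/w5.png

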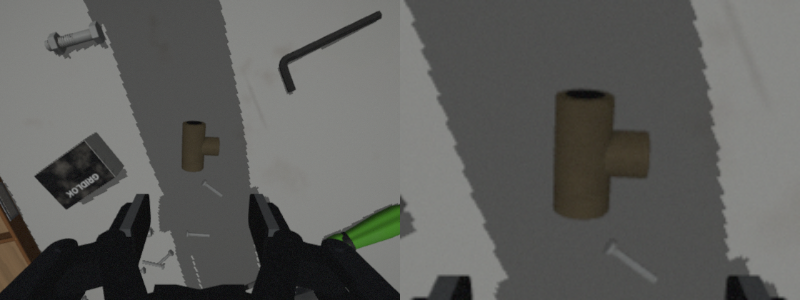

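Tee A is centred and square in the wrist view at about (281,205), and the loose screw lies clear of both fingers. I'll grasp it.

{"fn": "move_arm", "kwargs": {"moves": [[0.7, [0, 0.001, 0.025], [0, 0, 0]], [0.7, [0, 0, 0.025], [0, 0, 0]], [0.7, [0, 0, 0.025], [0, 0, 0]], [0.7, [0, 0, 0.02], [0, 0, 0]], [0.7, [0, 0, 0.013], [0, 0, 0]], [0.7, [0, 0, 0.006], [0, 0, 0]], [0.3, [0, 0, 0], [0, 0, 0]], [0.3, [0, 0, 0], [0, 0, 0]], [0.3, [0, 0, 0], [0, 0, 0]], [0.3, [0, 0, 0], [0, 0, 0]]]}}

```text
time: 13.83
eef_pos: [0.5594, -0.0145, 0.0065]
tcp_rot: [0.219, 0.976, 0.0, 0.001]
contact_force: [-0.4, 1.0, -1.1]
opening: 0.418
finger_force: 49.8
```

```bash
python3 plan.py .5109 -.2925 .10 1.385 14
```

```text
at [ 0.5594 -0.0145  0.0065] phi 1.13 open 0.418 ff 49.8 F [-0.4  1.  -1.1] t 13.83
n=14 shift [-0.003, -0.02, -0.0067] turn_z -0.0182 end q6~-2.09
```

{"fn": "move_arm", "kwargs": {"moves": [[0.3, [0, 0, -0.01], [0, 0, 0]], [0.3, [0, 0, -0.028], [0, 0, 0]], [0.3, [0, 0, -0.028], [0, 0, 0]], [0.3, [0, 0, -0.028], [0, 0, 0]], [0.3, [-0.003, -0.02, 0], [0, 0, -0.0182]], [0.3, [-0.003, -0.02, 0], [0, 0, -0.0182]], [0.3, [-0.003, -0.02, 0], [0, 0, -0.0182]], [0.3, [-0.003, -0.02, 0], [0, 0, -0.0182]], [0.3, [-0.003, -0.02, 0], [0, 0, -0.0182]], [0.3, [-0.003, -0.02, 0], [0, 0, -0.0182]]]}}

```text
time: 14.67
eef_pos: [0.5286, -0.1328, 0.1006]
tcp_rot: [0.165, 0.986, -0.0, 0.001]
contact_force: [-0.4, 0.0, -2.2]
opening: 0.417
finger_force: 50.4
```

```bash
python3 plan.py .5109 -.2925 .10 1.385 8
```

```text
at [ 0.5286 -0.1328  0.1006] phi 1.24 open 0.417 ff 50.4 F [-0.4  0.  -2.2] t 14.67
n=8 shift [-0.0031, -0.0199, 0.0001] turn_z -0.0182 end q6~-2.09
```

{"fn": "move_arm", "kwargs": {"moves": [[0.3, [-0.0031, -0.02, 0], [0, 0, -0.0182]], [0.3, [-0.0031, -0.02, 0], [0, 0, -0.0182]], [0.3, [-0.0031, -0.02, 0], [0, 0, -0.0182]], [0.3, [-0.0031, -0.02, 0], [0, 0, -0.0182]], [0.3, [-0.0031, -0.02, 0], [0, 0, -0.0182]], [0.3, [-0.0031, -0.02, 0], [0, 0, -0.0182]], [0.3, [-0.0031, -0.02, 0], [0, 0, -0.0182]], [0.3, [-0.0031, -0.0195, 0], [0, 0, -0.0182]], [0.3, [0, 0, 0.015], [0, 0, 0]], [0.3, [0, 0, 0.015], [0, 0, 0]]]}}

```text
time: 15.5
eef_pos: [0.5115, -0.2945, 0.0718]
tcp_rot: [0.094, 0.996, -0.002, 0.002]
contact_force: [0.1, 0.3, -2.3]
opening: 0.422
finger_force: 50.3
```

{"fn": "move_arm", "kwargs": {"moves": [[0.3, [0, 0, 0.015], [0, 0, 0]], [0.3, [0, 0, 0.008], [0, 0, 0]], [0.3, [0, 0, 0], [0, 0, 0]], [0.3, [0, 0, 0], [0, 0, 0]], [0.3, [0, 0, 0], [0, 0, 0]], [0.3, [0, 0, 0], [0, 0, 0]], [0.3, [0, 0, 0], [0, 0, 0]], [0.3, [0, 0, 0], [0, 0, 0]], [0.3, [0, 0, 0], [0, 0, 0]], [0.3, [0, 0, 0], [0, 0, 0]]]}}

```text
time: 16.33
eef_pos: [0.5105, -0.2922, 0.0466]
tcp_rot: [0.093, 0.996, -0.0, 0.0]
contact_force: [0.6, -0.3, -1.9]
opening: 0.421
finger_force: 50.2
```

```bash
python3 plan.py .5109 -.2925 .0105 1.385 5; python3 - <<'E'
from h import *
im=np.hstack([read_camera("wrist")[100:420,80:480],cv2.resize(read_camera("top")[150:286,345:515],(400,320))]);cv2.imwrite("pics/w6.png",im[:,:,::-1])
E
```

```text
at [ 0.5105 -0.2922  0.0466] phi 1.384 open 0.421 ff 50.2 F [ 0.6 -0.3 -1.9] t 16.33
n=5 shift [-0.0001, -0.0001, 0.0072] turn_z -0.0001 end q6~-2.08
```

View pics/w6.png

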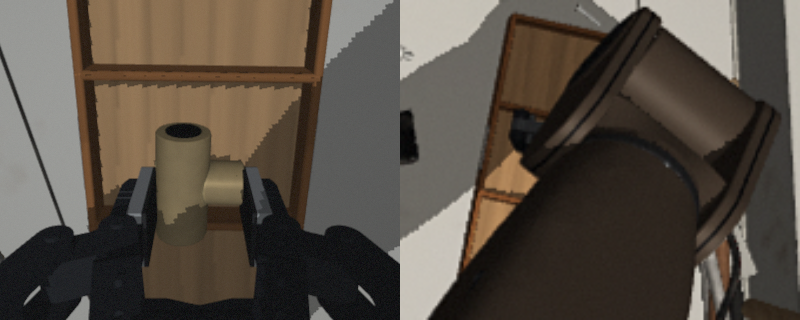

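The tee sits over the middle compartment between the dividers at image rows 75 and about 225. I'll lower and release.

{"fn": "move_arm", "kwargs": {"moves": [[0.3, [0, 0, 0.01], [0, 0, 0]], [0.3, [0, 0, 0.01], [0, 0, 0]], [0.3, [0, 0, 0.008], [0, 0, 0]], [0.3, [0, 0, 0.005], [0, 0, 0]], [0.3, [0, 0, 0.003], [0, 0, 0]], [0.3, [0, 0, 0], [0, 0, 0]], [0.6, [0, 0, 0], [0, 0, 0]], [0.6, [0, 0, 0], [0, 0, 0]], [0.6, [0, 0, 0], [0, 0, 0]], [0.6, [0, 0, -0.01], [0, 0, 0]]]}}

```text
time: 17.27
eef_pos: [0.5094, -0.2913, 0.019]
tcp_rot: [0.093, 0.996, 0.001, -0.001]
contact_force: [-0.9, 0.4, 0.3]
opening: 0.598
finger_force: 0.0
```

```bash
python3 plan.py .618 -.1394 .12 -.291 17
```

```text
at [ 0.5094 -0.2913  0.019 ] phi 1.384 open 0.598 ff 0.0 F [-0.9  0.4  0.3] t 17.27
n=17 shift [-0.0108, 0.0052, -0.0059] turn_z -0.0863 end q6~-3.25
```

```bash
python3 - <<'E'
s=open('plan.py').read()
s=s.replace('''    t=-w(phi-cur)/n               # tool z points down
''','''    q0=get_state()["qpos"][5]+np.arctan2(y,x)-np.arctan2(p[1],p[0]); d=w(phi-cur)
    if abs(q0-d)>2.3: d-=np.sign(d)*np.pi   # the other half turn
    t=-d/n               # tool z points down
''').replace('''    q6=get_state()["qpos"][5]-w(phi-cur)+np.arctan2(y,x)-np.arctan2(p[1],p[0])
''','''    q6=q0-d
''')
open('plan.py','w').write(s)
E
python3 plan.py .618 -.1394 .12 -.291 17
```

```text
at [ 0.5094 -0.2913  0.019 ] phi 1.384 open 0.598 ff 0.0 F [-0.9  0.4  0.3] t 17.27
n=17 shift [0.0043, 0.0116, -0.0059] turn_z 0.0985 end q6~-0.10
```

{"fn": "move_arm", "kwargs": {"moves": [[0.6, [0, 0, -0.033], [0, 0, 0]], [0.6, [0, 0, -0.033], [0, 0, 0]], [0.5, [0, 0, -0.035], [0, 0, 0]], [0.5, [0.0043, 0.0116, 0], [0, 0, 0.0985]], [0.5, [0.0043, 0.0116, 0], [0, 0, 0.0985]], [0.5, [0.0043, 0.0116, 0], [0, 0, 0.0985]], [0.5, [0.0043, 0.0116, 0], [0, 0, 0.0985]], [0.5, [0.0043, 0.0116, 0], [0, 0, 0.0985]], [0.5, [0.0043, 0.0116, 0], [0, 0, 0.0985]], [0.5, [0.0043, 0.0116, 0], [0, 0, 0.0985]]]}}

```text
time: 18.1
eef_pos: [0.5214, -0.2074, 0.1225]
tcp_rot: [0.426, 0.905, -0.0, 0.001]
contact_force: [-0.7, 0.1, -0.7]
opening: 0.501
finger_force: 0.0
```

{"fn": "move_arm", "kwargs": {"moves": [[0.5, [0.0043, 0.0116, 0], [0, 0, 0.0985]], [0.5, [0.0043, 0.0116, 0], [0, 0, 0.0985]], [0.5, [0.0043, 0.0116, 0], [0, 0, 0.0985]], [0.5, [0.0043, 0.0116, 0], [0, 0, 0.0985]], [0.5, [0.0043, 0.0116, 0], [0, 0, 0.0985]], [0.5, [0.0043, 0.0116, 0], [0, 0, 0.0985]], [0.5, [0.0043, 0.0116, 0], [0, 0, 0.0985]], [0.5, [0.0043, 0.0116, 0], [0, 0, 0.0985]], [0.5, [0.0043, 0.0116, 0], [0, 0, 0.0985]], [0.5, [0.0043, 0.0116, 0], [0, 0, 0.0985]]]}}

```text
time: 18.93
eef_pos: [0.6196, -0.1397, 0.1225]
tcp_rot: [0.803, 0.596, 0.0, 0.001]
contact_force: [-0.8, -0.5, -0.1]
opening: 0.501
finger_force: 0.0
```

{"fn": "move_arm", "kwargs": {"moves": [[0.5, [0, 0, 0], [0, 0, 0]], [0.5, [0, 0, 0], [0, 0, 0]], [0.5, [0, 0, 0], [0, 0, 0]], [0.5, [0, 0, 0], [0, 0, 0]], [0.5, [0, 0, 0], [0, 0, 0]], [0.5, [0, 0, 0], [0, 0, 0]], [0.5, [0, 0, 0], [0, 0, 0]], [0.5, [0, 0, 0], [0, 0, 0]], [0.5, [0, 0, 0], [0, 0, 0]], [0.5, [0, 0, 0], [0, 0, 0]]]}}

```text
time: 19.77
eef_pos: [0.6188, -0.1402, 0.1213]
tcp_rot: [0.802, 0.597, 0.0, 0.0]
contact_force: [0.2, -0.8, 0.3]
opening: 0.496
finger_force: 0.0
```

```bash
python3 plan.py .618 -.1394 .006 -.291 5; python3 - <<'E'
from h import *
s=get_state(); im=read_camera("wrist")[:,:,::-1].copy(); cv2.imwrite("pics/w7.png",np.hstack([cv2.resize(im,(400,300)),cv2.resize(im[120:285,170:390],(400,300)) ]))
print(cast("wrist",[(280,205),(280,160),(280,250)],.009,(s["eef_pos"],s["tcp_rot"])).round(4))
E
```

```text
at [ 0.6188 -0.1402  0.1213] phi -0.29 open 0.496 ff 0.0 F [ 0.2 -0.8  0.3] t 19.77
n=5 shift [0.0001, -0.0002, 0.0231] turn_z 0.0002 end q6~-0.09 
[[ 0.6199 -0.1394  0.009 ]
 [ 0.6295 -0.1073  0.009 ]
 [ 0.6094 -0.1742  0.009 ]]
```

View pics/w7.png

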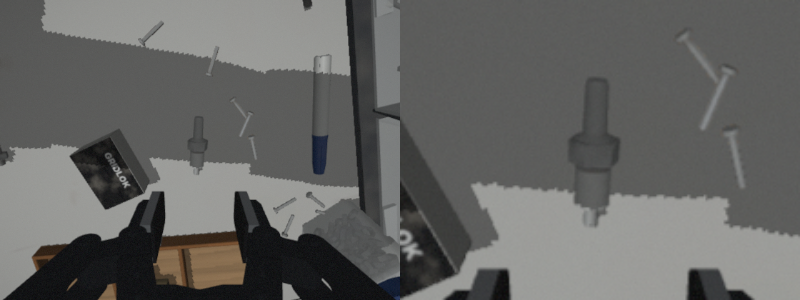

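The plug is centred at about (277,204) and upright in the image. Its hexagon is at the grasp point, and the loose screws and box are more than 45 mm away.

{"fn": "move_arm", "kwargs": {"moves": [[0.5, [0, -0.001, 0.025], [0, 0, 0]], [0.5, [0, 0, 0.025], [0, 0, 0]], [0.5, [0, 0, 0.025], [0, 0, 0]], [0.5, [0, 0, 0.02], [0, 0, 0]], [0.5, [0, 0, 0.015], [0, 0, 0]], [0.5, [0, 0, 0.006], [0, 0, 0]], [0, [0, 0, 0], [0, 0, 0]], [0, [0, 0, 0], [0, 0, 0]], [0, [0, 0, 0], [0, 0, 0]], [0, [0, 0, 0], [0, 0, 0]]]}}

```text
time: 20.65
eef_pos: [0.6191, -0.1403, 0.0071]
tcp_rot: [0.802, 0.597, 0.001, 0.001]
contact_force: [0.9, -0.7, -0.4]
opening: 0.167
finger_force: 49.2
```

```bash
python3 plan.py .5943 -.3092 .10 -.186 10
```

```text
at [ 0.6191 -0.1403  0.0071] phi -0.29 open 0.167 ff 49.2 F [ 0.9 -0.7 -0.4] t 20.65
n=10 shift [-0.017, 0.0017, -0.0093] turn_z -0.0104 end q6~-0.45
```

{"fn": "move_arm", "kwargs": {"moves": [[0, [0, 0, -0.01], [0, 0, 0]], [0, [0, 0, -0.028], [0, 0, 0]], [0, [0, 0, -0.028], [0, 0, 0]], [0, [0, 0, -0.028], [0, 0, 0]], [0, [-0.017, 0.0017, 0], [0, 0, -0.0104]], [0, [-0.017, 0.0017, 0], [0, 0, -0.0104]], [0, [-0.017, 0.0017, 0], [0, 0, -0.0104]], [0, [-0.017, 0.0017, 0], [0, 0, -0.0104]], [0, [-0.017, 0.0017, 0], [0, 0, -0.0104]], [0, [-0.017, 0.0017, 0], [0, 0, -0.0104]]]}}

```text
time: 21.48
eef_pos: [0.6013, -0.2419, 0.1011]
tcp_rot: [0.783, 0.622, 0.0, 0.001]
contact_force: [0.8, 0.5, -1.0]
opening: 0.16
finger_force: 49.2
```

{"fn": "move_arm", "kwargs": {"moves": [[0, [-0.017, 0.0017, 0], [0, 0, -0.0104]], [0, [-0.017, 0.0017, 0], [0, 0, -0.0104]], [0, [-0.017, 0.0017, 0], [0, 0, -0.0104]], [0, [-0.017, 0.0017, 0], [0, 0, -0.0104]], [0, [0, 0, 0], [0, 0, 0]], [0, [0, 0, 0.02], [0, 0, 0]], [0, [0, 0, 0.02], [0, 0, 0]], [0, [0, 0, 0.012], [0, 0, 0]], [0, [0, 0, 0], [0, 0, 0]], [0, [0, 0, 0], [0, 0, 0]]]}}

```text
time: 22.32
eef_pos: [0.5931, -0.308, 0.0469]
tcp_rot: [0.77, 0.638, -0.0, -0.001]
contact_force: [0.5, 0.2, -0.4]
opening: 0.167
finger_force: 49.2
```

```bash
python3 plan.py .5943 -.3092 .0108 -.186 5; python3 - <<'E'
from h import *
im=np.hstack([read_camera("wrist")[100:420,80:480],cv2.resize(read_camera("top")[150:286,345:515],(400,320))]);cv2.imwrite("pics/w8.png",im[:,:,::-1])
E
```

```text
at [ 0.5931 -0.308   0.0469] phi -0.186 open 0.167 ff 49.2 F [ 0.5  0.2 -0.4] t 22.32
n=5 shift [-0.0002, 0.0003, 0.0072] turn_z 0.0000 end q6~-0.45
```

View pics/w8.png

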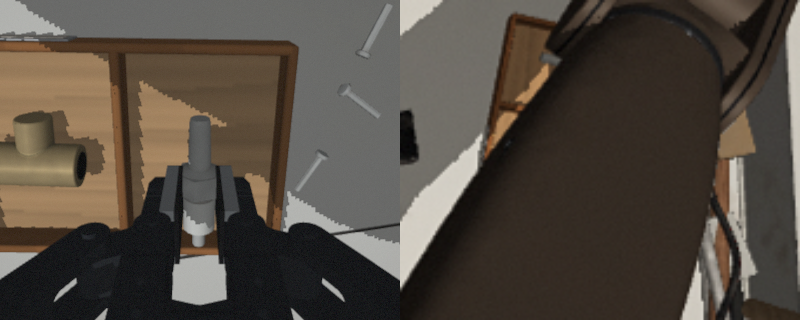

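The plug hangs over the far end compartment, mid-way between divider and end wall. Tee A lies flat in the middle compartment.

{"fn": "move_arm", "kwargs": {"moves": [[0, [0, 0, 0.01], [0, 0, 0]], [0, [0, 0, 0.01], [0, 0, 0]], [0, [0, 0, 0.008], [0, 0, 0]], [0, [0, 0, 0.005], [0, 0, 0]], [0, [0, 0, 0.003], [0, 0, 0]], [0, [0, 0, 0], [0, 0, 0]], [0.4, [0, 0, 0], [0, 0, 0]], [0.4, [0, 0, 0], [0, 0, 0]], [0.4, [0, 0, 0], [0, 0, 0]], [0.4, [0, 0, -0.01], [0, 0, 0]]]}}

```text
time: 23.25
eef_pos: [0.5922, -0.3081, 0.0198]
tcp_rot: [0.77, 0.638, -0.0, -0.002]
contact_force: [-0.7, 0.2, 0.8]
opening: 0.398
finger_force: 0.0
```

```bash
python3 plan.py .425 -.0728 .12 -.199 16
```

```text
at [ 0.5922 -0.3081  0.0198] phi -0.186 open 0.398 ff 0.0 F [-0.7  0.2  0.8] t 23.25
n=16 shift [0.0124, -0.0131, -0.0062] turn_z 0.0008 end q6~-0.12
```

{"fn": "move_arm", "kwargs": {"moves": [[0.4, [0, 0, -0.033], [0, 0, 0]], [0.4, [0, 0, -0.033], [0, 0, 0]], [0.5, [0, 0, -0.034], [0, 0, 0]], [0.5, [0.0124, -0.0131, 0], [0, 0, 0.0008]], [0.5, [0.0124, -0.0131, 0], [0, 0, 0.0008]], [0.5, [0.0124, -0.0131, 0], [0, 0, 0.0008]], [0.5, [0.0124, -0.0131, 0], [0, 0, 0.0008]], [0.5, [0.0124, -0.0131, 0], [0, 0, 0.0008]], [0.5, [0.0124, -0.0131, 0], [0, 0, 0.0008]], [0.5, [0.0124, -0.0131, 0], [0, 0, 0.0008]]]}}

```text
time: 24.08
eef_pos: [0.5193, -0.2059, 0.1226]
tcp_rot: [0.772, 0.636, 0.0, 0.001]
contact_force: [0.9, 0.3, 0.5]
opening: 0.5
finger_force: 0.0
```

{"fn": "move_arm", "kwargs": {"moves": [[0.5, [0.0124, -0.0131, 0], [0, 0, 0.0008]], [0.5, [0.0124, -0.0131, 0], [0, 0, 0.0008]], [0.5, [0.0124, -0.0131, 0], [0, 0, 0.0008]], [0.5, [0.0124, -0.0131, 0], [0, 0, 0.0008]], [0.5, [0.0124, -0.0131, 0], [0, 0, 0.0008]], [0.5, [0.0124, -0.0131, 0], [0, 0, 0.0008]], [0.5, [0.0124, -0.0131, 0], [0, 0, 0.0008]], [0.5, [0.0124, -0.0131, 0], [0, 0, 0.0008]], [0.5, [0.0124, -0.0131, 0], [0, 0, 0.0008]], [0.5, [0, 0, 0], [0, 0, 0]]]}}

```text
time: 24.92
eef_pos: [0.424, -0.0721, 0.1217]
tcp_rot: [0.773, 0.634, 0.0, -0.0]
contact_force: [-0.0, 0.4, -0.4]
opening: 0.497
finger_force: 0.0
```

```bash
python3 plan.py .4182 -.0728 .12 -.199 5; python3 - <<'E'
from h import *
s=get_state(); print(s["qpos"].round(2)); im=read_camera("wrist")[:,:,::-1].copy(); cv2.imwrite("pics/w9.png",np.hstack([cv2.resize(im,(400,300)),cv2.resize(im[120:285,170:390],(400,300)) ]))
print(cast("wrist",[(280,205),(280,160),(280,250)],.008,(s["eef_pos"],s["tcp_rot"])).round(4))
E
```

```text
at [ 0.424  -0.0721  0.1217] phi -0.197 open 0.497 ff 0.0 F [-0.   0.4 -0.4] t 24.92
n=5 shift [-0.0004, -0.0011, 0.0003] turn_z 0.0004 end q6~-0.21 
[-0.41 -0.15  2.25  0.    1.04 -0.21]
[[ 0.4248 -0.0715  0.008 ]
 [ 0.4315 -0.0385  0.008 ]
 [ 0.4176 -0.1074  0.008 ]]
```

View pics/w9.png

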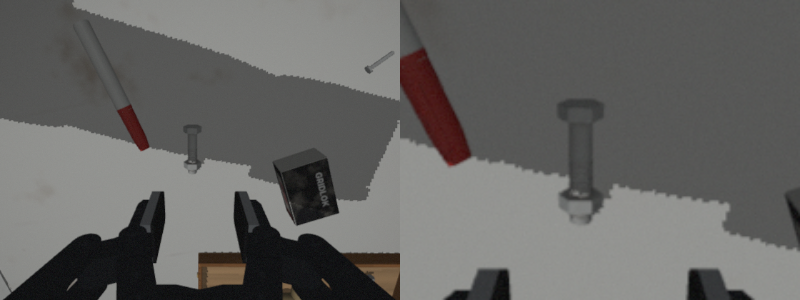

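The short bolt is upright in the image at about (269,205), which is about 6.5 mm toward tool -y. The pen end is about 50 mm away, so it is clear.

{"fn": "move_arm", "kwargs": {"moves": [[0.5, [0, -0.0065, 0.02], [0, 0, 0]], [0.5, [0, 0, 0.025], [0, 0, 0]], [0.5, [0, 0, 0.02], [0, 0, 0]], [0.5, [0, 0, 0.02], [0, 0, 0]], [0.5, [0, 0, 0.013], [0, 0, 0]], [0.5, [0, 0, 0], [0, 0, 0]], [0.5, [0, 0, 0], [0, 0, 0]], [0.5, [0, 0, 0], [0, 0, 0]], [0.5, [0, 0, 0], [0, 0, 0]], [0.5, [0, 0, 0], [0, 0, 0]]]}}

```text
time: 25.8
eef_pos: [0.4203, -0.0734, 0.0246]
tcp_rot: [0.774, 0.633, 0.001, 0.001]
contact_force: [0.5, 0.3, -0.1]
opening: 0.503
finger_force: 0.0
```

```bash
python3 plan.py .4178 -.0725 .005 -.199 3
```

```text
at [ 0.4203 -0.0734  0.0246] phi -0.199 open 0.503 ff 0.0 F [ 0.5  0.3 -0.1] t 25.8
n=3 shift [0.0001, -0.0009, 0.0065] turn_z -0.0000 end q6~-0.21
```

{"fn": "move_arm", "kwargs": {"moves": [[0.5, [0, -0.001, 0.007], [0, 0, 0]], [0.5, [0, -0.001, 0.007], [0, 0, 0]], [0.5, [0, -0.0005, 0.006], [0, 0, 0]], [0.5, [0, 0, 0], [0, 0, 0]], [0, [0, 0, 0], [0, 0, 0]], [0, [0, 0, 0], [0, 0, 0]], [0, [0, 0, 0], [0, 0, 0]], [0, [0, 0, 0], [0, 0, 0]], [0, [0, 0, 0], [0, 0, 0]], [0, [0, 0, 0], [0, 0, 0]]]}}

```text
time: 26.63
eef_pos: [0.417, -0.0724, 0.0036]
tcp_rot: [0.774, 0.633, 0.0, 0.0]
contact_force: [0.5, 0.1, 0.1]
opening: 0.079
finger_force: 48.8
```

```bash
python3 plan.py .4276 -.2759 .10 -.186 12
```

```text
at [ 0.417  -0.0724  0.0036] phi -0.199 open 0.079 ff 48.8 F [0.5 0.1 0.1] t 26.63
n=12 shift [-0.0165, 0.0041, -0.008] turn_z -0.0011 end q6~-0.63
```

{"fn": "move_arm", "kwargs": {"moves": [[0, [0, 0, -0.01], [0, 0, 0]], [0, [0, 0, -0.028], [0, 0, 0]], [0, [0, 0, -0.028], [0, 0, 0]], [0, [0, 0, -0.028], [0, 0, 0]], [0, [-0.0165, 0.0041, 0], [0, 0, -0.0011]], [0, [-0.0165, 0.0041, 0], [0, 0, -0.0011]], [0, [-0.0165, 0.0041, 0], [0, 0, -0.0011]], [0, [-0.0165, 0.0041, 0], [0, 0, -0.0011]], [0, [-0.0165, 0.0041, 0], [0, 0, -0.0011]], [0, [-0.0165, 0.0041, 0], [0, 0, -0.0011]]]}}

```text
time: 27.47
eef_pos: [0.4214, -0.1749, 0.098]
tcp_rot: [0.772, 0.636, 0.0, 0.0]
contact_force: [0.2, 0.5, -0.2]
opening: 0.078
finger_force: 48.9
```

{"fn": "move_arm", "kwargs": {"moves": [[0, [-0.0165, 0.0041, 0], [0, 0, -0.0011]], [0, [-0.0165, 0.0041, 0], [0, 0, -0.0011]], [0, [-0.0165, 0.0041, 0], [0, 0, -0.0011]], [0, [-0.0165, 0.0041, 0], [0, 0, -0.0011]], [0, [-0.0165, 0.0041, 0], [0, 0, -0.0011]], [0, [-0.0165, 0.0041, 0], [0, 0, -0.0011]], [0, [0, 0, 0], [0, 0, 0]], [0, [0, 0, 0.02], [0, 0, 0]], [0, [0, 0, 0.02], [0, 0, 0]], [0, [0, 0, 0.01], [0, 0, 0]]]}}

```text
time: 28.3
eef_pos: [0.4259, -0.2747, 0.0455]
tcp_rot: [0.77, 0.638, -0.0, -0.002]
contact_force: [-0.4, 0.4, -1.0]
opening: 0.078
finger_force: 48.9
```

```bash
python3 plan.py .4276 -.2759 .0072 -.186 5; python3 - <<'E'
from h import *
im=np.hstack([read_camera("wrist")[100:420,80:480],cv2.resize(read_camera("top")[150:286,345:515],(400,320))]);cv2.imwrite("pics/w10.png",im[:,:,::-1])
E
```

```text
at [ 0.4259 -0.2747  0.0455] phi -0.186 open 0.078 ff 48.9 F [-0.4  0.4 -1. ] t 28.3
n=5 shift [-0.0002, 0.0004, 0.0077] turn_z 0.0000 end q6~-0.59
```

View pics/w10.png

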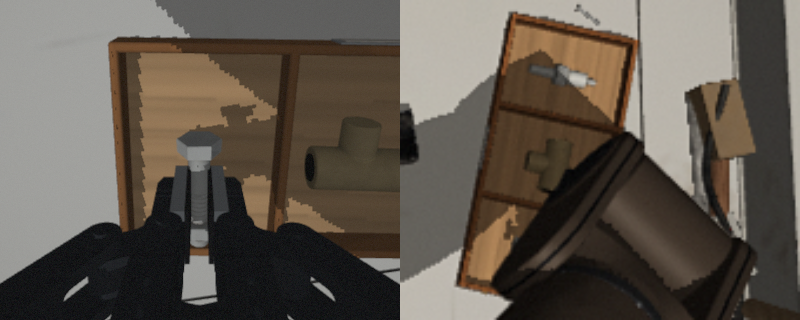

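The plug and tee lie inside their compartments, and the short bolt is centred over the near one. I'll lower and release.

{"fn": "move_arm", "kwargs": {"moves": [[0, [0, 0.001, 0.01], [0, 0, 0]], [0, [0, 0, 0.01], [0, 0, 0]], [0, [0, 0, 0.008], [0, 0, 0]], [0, [0, 0, 0.006], [0, 0, 0]], [0, [0, 0, 0.003], [0, 0, 0]], [0, [0, 0, 0.001], [0, 0, 0]], [0.35, [0, 0, 0], [0, 0, 0]], [0.35, [0, 0, 0], [0, 0, 0]], [0.35, [0, 0, 0], [0, 0, 0]], [0.35, [0, 0, -0.01], [0, 0, 0]]]}}

```text
time: 29.23
eef_pos: [0.4271, -0.2755, 0.0185]
tcp_rot: [0.77, 0.638, -0.0, -0.001]
contact_force: [-0.1, 0.6, -0.5]
opening: 0.346
finger_force: 0.0
```

```bash
python3 plan.py .45 .05 .20 -.1 16
```

```text
at [ 0.4271 -0.2755  0.0185] phi -0.186 open 0.346 ff 0.0 F [-0.1  0.6 -0.5] t 29.23
n=16 shift [0.0204, -0.0016, -0.0113] turn_z -0.0054 end q6~0.01
```

Raise straight up, then move to the middle so the top camera sees both trays.

{"fn": "move_arm", "kwargs": {"moves": [[0.35, [0, 0, -0.03], [0, 0, 0]], [0.35, [0, 0, -0.035], [0, 0, 0]], [0.35, [0, 0, -0.035], [0, 0, 0]], [0.35, [0, 0, -0.035], [0, 0, 0]], [0.35, [0, 0, -0.035], [0, 0, 0]], [0.35, [0.035, 0, 0], [0, 0, 0]], [0.35, [0.035, 0, 0], [0, 0, 0]], [0.35, [0.035, 0, 0], [0, 0, 0]], [0.35, [0.035, 0, 0], [0, 0, 0]], [0.35, [0.035, 0, 0], [0, 0, 0]]]}}

```text
time: 30.07
eef_pos: [0.4605, -0.1028, 0.1908]
tcp_rot: [0.77, 0.638, 0.001, 0.001]
contact_force: [0.9, 0.1, -0.3]
opening: 0.349
finger_force: 0.0
```

{"fn": "move_arm", "kwargs": {"moves": [[0.35, [0.035, 0, 0], [0, 0, 0]], [0.35, [0.035, 0, 0], [0, 0, 0]], [0.35, [0.035, 0, 0], [0, 0, 0]], [0.35, [0.035, 0, 0], [0, 0, 0]], [0.35, [0, 0, 0], [0, 0, 0]], [0.35, [0, 0, 0], [0, 0, 0]], [0.35, [0, 0, 0], [0, 0, 0]], [0.35, [0, 0, 0], [0, 0, 0]], [0.35, [0, 0, 0], [0, 0, 0]], [0.35, [0, 0, 0], [0, 0, 0]]]}}

```text
time: 30.9
eef_pos: [0.4862, 0.0322, 0.1894]
tcp_rot: [0.77, 0.638, 0.0, 0.0]
contact_force: [-0.4, 0.2, 0.2]
opening: 0.348
finger_force: 0.0
```

```bash
python3 - <<'E'
from h import *
t=read_camera("top"); s=read_camera("scene")
f=lambda a:cv2.resize(a,(400,500),interpolation=cv2.INTER_CUBIC)
cv2.imwrite("pics/end.png",np.hstack([f(t[160:280,80:176]),f(t[150:290,358:470])])[:,:,::-1])
E
```

```text
(no output)
```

View pics/end.png

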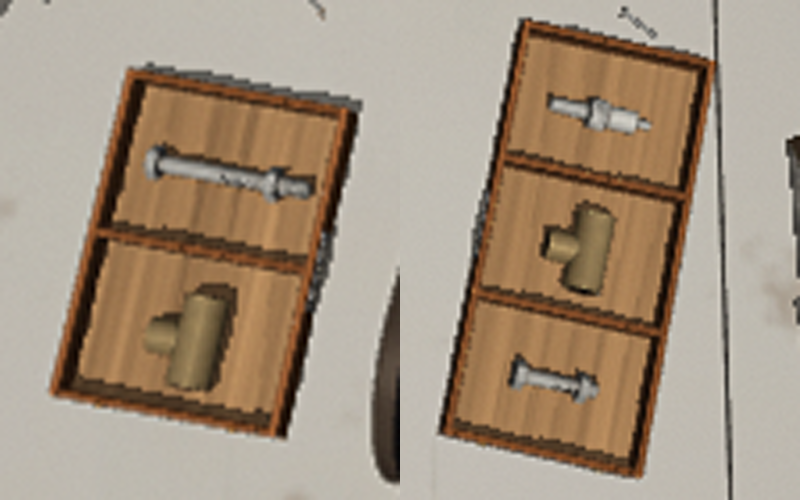

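All five parts lie flat inside their compartments, clear of the walls: long bolt (230,175) and tee (190,340) in tray_two; plug (600,112), tee (580,250) and short bolt (552,380) in tray_three.

```bash
python3 -c "
from plant import *
print(sign_off())"
```

```text
the job is handed in; nothing more can be done
None
```

The job is handed in at about 31 s of the 128 s allowed: the last top view showed both kits made up as asked, with every part flat on its compartment floor and clear of the walls.

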